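Free the cable drum: cover off, hold the clutch slide at its index

ROBOT

A 6-joint arm with a two-finger parallel gripper is mounted at the origin on the work surface. World frame = base frame: x ahead of the robot, y to its left, z up, the work surface at z = 0. Lengths are in mm, angles in rad, forces in N, time in s.
With the tool pointing down it reaches from about 300 to 775 mm from the base axis. Payload 14.6 kg.
Tool frame: the origin (TCP) lies on the centre line of the jaws, within the pads' length; the fingertips stand 22 mm ahead of it and the grasp point (between the pads) lies 3 mm ahead of it (manip.tcp_to_tips is the distance from the TCP to the fingertips, in mm); z points along the fingers, y is the direction in which the jaws open and shut (so a half turn about z gives the same grasp; the last joint's range is limited). The gripper opens to 94 mm and grips with 3 to 60 N. Pads are 16 mm wide; open, the fingers measure 119 mm over their backs; the gripper's body (75 mm by 177 mm) begins 78 mm behind the grasp point.
Start: joints at [-1.292, 0.3, 1.521, -0, 1.321, -0.067], TCP at [186.415, -517.435, 227.446] pointing down, gripper open.
Joint ranges: [-3.03, 3.03], [-0.79, 2.21], [0.23, 2.52], [-1.04, 4.18], [0, 3.07], [-2.55, 2.55]. Speed limits (rad/s): [2.22, 2.22, 2.57, 3.14, 3.14, 3.14].

INTERFACE

Orientations are given as [roll, pitch, yaw] about the fixed x, y, z axes, in that order (R = Rz(yaw) Ry(pitch) Rx(roll)).
In Python, from cell import manip, vision, workorder gives the robot as it stands.
- The arm moves only by the tool carry_out, never from a script. Its argument "deltas" is a list of rows, each a list of 3 entries, a list of its own where there are three numbers: the shift along the tool's x, y, z in cm, then the turn about the tool's z in degrees, then the opening, from 0 (shut) to 1 (fully open). A call has 1 to 20 rows; each row shifts and turns the commanded pose from where the row before left it, along the tool's axes as they then stand; what a row does not reach is not made up. A row lasts 1/12 s, in which the tool goes at most 41.7 mm and 7.16 degrees, less where a joint would pass 70% of its speed; a pose out of reach is approached as far as the arm can. A call with a gripper value outside its range is refused whole. The fingers move at their own pace and stop on an object; "grip_force" is the grip in N (left out, the last holds). Time passes only in rows, so rows that do not move let the fingers close. It gives the time, the measured TCP pose, the force and the opening at its end, in the units of the state.
- manip.read_state(): the state, without advancing time (a new reading comes with each control period).
- vision.camera(name): name is "scene" or "top"; returns (picture, depth): 480x640x3 uint8, red, green, blue; 480x640 float32, mm along the optical axis (not along the pixel's ray), 0 where there is no reading.
- vision.calibration(name): a dict with "mtx" (3x3 intrinsics, pixels), "eye" and "orientation" of the camera in the world. Camera axes: x right, y down, z forward; pixel columns grow to the right and rows downward; lengths in mm; the calibration is good to about 2 mm. A picture is of the moment at which its call begins. calibration takes no time and is no camera call.
- workorder.sign_off(): hands the job in, once; it reports no verdict.
The state is a dict: "clock": time; "joints": joint angles; "qd": joint speeds; "effort": joint torques, N m; "eef_pos": TCP position; "eef_rot": TCP orientation; "wrist_force": force on the tool from outside, world axes, zero at the start; "moment": the same for the moment, N m; "finger_gap": finger opening in mm.
Only numpy, scipy, OpenCV 4.12 (cv2) and the standard library are available. Lean on these libraries where they do the work, as an engineer would, in place of code of your own. Each camera call takes 0.05 s, during which the arm holds its last target.

TASK

A mate is about to turn the cable drum by hand, so its spring-loaded clutch has to be held free. Lift the loose cover plate off the two pins of the clutch box and lay it flat on the bench beside the unit, handle up, without dropping it or disturbing the other things on the bench. Then pull the clutch slide away from the drum until its pointer stands level with the brass index pointer, and finish while holding it there: do not let go.

Things in the scene. Friction and masses are not known exactly. Their poses are not given: they have to be found in the camera images.
- drum_unit: Cable drum unit fixed to the bench: black base plate (x -135..135, y -118..412, top 18 mm), grey clutch box on the right (-y), empty drum (flanges 250 mm across, from y = 152, top 290 mm) on the left, black chain case from y = 114 (top 210 mm). Origin: on the bench under the clutch box's centre. z up, +y along the drum's axle towards the drum, -x to the unit's front. Its yaw varies.
- box_rim (a point): Centre of the clutch box's rim plane, 145 mm above the bench. The box is 240 (unit's x) x 190 (y) mm outside; its open pocket 224 x 174 mm, 82 mm deep. Two steel pins 8 mm thick stand 12 mm above the rim at (x, y) = (-106, -81) and (106, 81) mm from here. Behind the box (+x) a small motor sticks out 75 mm, up to 76 mm high.
- cover: Loose aluminium cover plate, 240 (x) x 190 (y) x 4 mm, 0.4 to 0.65 kg, at the start seated on the box's rim with two 11 mm holes over the pins, hiding the slide. Origin: centre of its underside, z up; its yaw is the unit's. Black bow handle in the middle over the centre of mass: bar 110 mm long (x), 10 mm thick (y), 16 mm high, underside 28 and top 44 mm above the cover's underside.
- cover_handle (a point): Middle of the top face of the cover's handle bar, 44 mm above the cover's underside.
- clutch_slide: Spring-return slide in the clutch box: sleeve on a guide rod, fork, aluminium moving clutch half, steel pointer arm, upright black grip. Axes as the unit's; its origin is the unit's origin at rest. It moves level along the unit's y only, out to -y (away from the drum), 0 to 50 mm (hard stop). The spring pulls it back with 4 N at rest plus 0.22 N per mm: 8 to 13 N at the index.
- slide_grip (a point): Middle of the top face of the slide's grip, a block 26 (unit's x) x 14 mm (y, the way it slides), upper 42 mm free; top 138 mm above the bench, 7 mm below the rim. At rest at x -20, y +20 mm of the unit, 60 mm from the pocket's wall on the drum side. Parts within 50 mm of it stay lower than 97 mm above the bench, save the clutch halves, up to 125 mm high from 40 mm beyond its +x face.
- slide_pointer (a point): Tip of the slide's steel pointer, about 90 mm above the bench, 56 mm to the front (-x) of the grip's middle and level with it in the unit's y; it moves with the slide.
- index_plate: Brass index plate, 18 x 16 x 5 mm with a pointed nose to the unit's +x, screwed to a ledge along the inside of the clutch box's front wall. Fixed, but set differently along the unit's y each time. Its axes are the unit's; origin: underside, on the line of its nose.
- index_tip (a point): Tip of the brass index nose, about 90 mm above the bench; axes as the unit's. It lies 18 to 42 mm from the resting slide pointer towards the unit's -y; the slide is right when the two tips face each other (same y in the unit's frame, about 3 mm apart in x).
- spare_wheel: Bystander: clear wheel 75 mm across in a steel fork, lying on its side, 38 mm high, about 110 mm long; origin under the wheel's axle.
- coupling: Bystander: brass hose coupling standing upright, 44 mm across, 62 mm high; origin: centre of its underside.
- screwdriver: Bystander: screwdriver 140 mm long, lying along its own x; origin near its middle, on the bench.

How it is judged:
By the outcome, as a careful person would: the job done as asked, in the order asked, and still so for the second after the job is handed in, while the arm keeps its last pose, push and grip.
It also fails if it takes over 54 s, if anything falls off the work surface, if the arm or the gripper's body presses on something with over 40 N, if the wrist force passes 120 N, or if a joint passes its speed limit or range.

## Working session

There is one attempt and no reset: what is moved stays moved. The work goes in short steps, Python scripts to look and compute and a tool call to move; the robot and the scene stay as the last step left them, time stands still between calls to the robot, and variables do not carry over. Pictures are saved under pics/ and viewed, and the job is handed in when it is done.

Besides the shell and the picture viewer there is one more tool, called after "Emit:" as a command line: name --argument value ..., lists and objects as JSON in quotes. carry_out: Moves the arm, as the interface text tells. Its arguments: {"type":"object","properties":{"deltas":{"type":"array","items":{"type":"array"}},"grip_force":{"type":"number"}},"required":["deltas"]}

```bash
mkdir -p pics; ls; python3 - <<'E'
from cell import manip, vision, workorder
import cv2,numpy as np
print(manip.read_state())
for n in("scene","top"):
    p,d=vision.camera(n); cv2.imwrite(f"pics/{n}0.png",p[:,:,::-1]); np.savez(f"{n}0.npz",p=p,d=d)
    print(n,vision.calibration(n))
E
```

```text
pics
{'clock': 0.0, 'joints': array([-1.29158995e+00,  3.00516569e-01,  1.52155662e+00,  6.16919379e-06,
        1.32074524e+00, -6.66184437e-02]), 'qd': array([-1.29122388e-03, -3.31744889e-05, -2.00070790e-04,  2.52398596e-04,
        1.65973410e-04, -9.11348151e-04]), 'effort': array([ 3.95545110e-03, -5.31799042e+01, -3.52732301e+01,  7.10448856e-02,
        2.44151638e-02, -7.27156839e-05]), 'eef_pos': array([ 186.35815752, -517.21173235,  226.87173618]), 'eef_rot': array([-3.14037000e+00, -8.75608976e-05,  3.45823232e-01]), 'wrist_force': array([ 0.05925824, -0.26942556, -0.1753855 ]), 'moment': array([ 0.01015117, -0.03783889,  0.05462583]), 'finger_gap': 93.91377841322968}
scene {'mtx': array([[623.89554391,   0.        , 316.36564682],
       [  0.        , 623.89554391, 237.87267909],
       [  0.        ,   0.        ,   1.        ]]), 'eye': array([ 1270.3514915 , -1150.2489479 ,  1075.14811782]), 'orientation': array([-2.23641233, -0.01338037,  0.65205721])}
top {'mtx': array([[592.07023701,   0.        , 320.13570826],
       [  0.        , 592.07023701, 240.47035762],
       [  0.        ,   0.        ,   1.        ]]), 'eye': array([ 303.83595461, -210.56724767, 1407.39587326]), 'orientation': array([-2.92341080e+00,  8.49661595e-04, -1.60585411e+00])}
```

View pics/scene0.png

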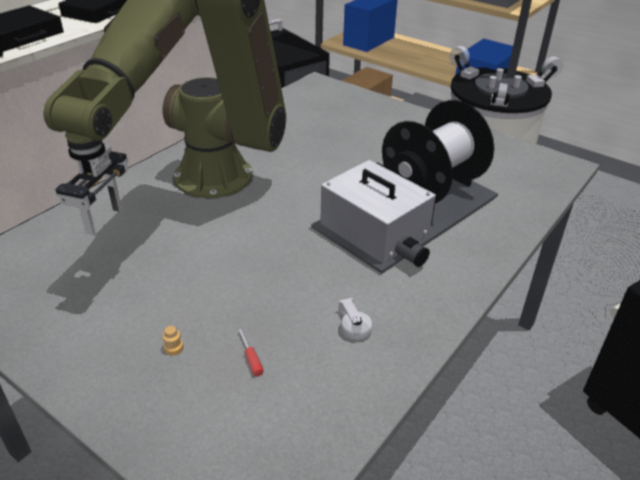

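View pics/top0.png

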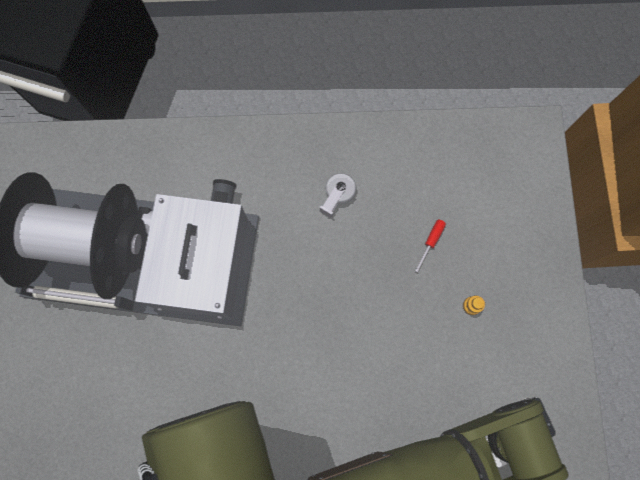

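The scene view shows the clutch box with its cover at about (377,205) and the handle at (378,182). In the top view the cover's pins are near (161,201) and (218,306) and its handle near (188,251). The wheel is at (340,190), the screwdriver at (432,245) and the coupling at (475,305). The bench between the box and the wheel is empty.

```bash
cat > h.py <<'E'
import numpy as np,cv2
from scipy.spatial.transform import Rotation as R
from cell import manip, vision, workorder
def cal(n):
    c=vision.calibration(n); return c['mtx'],np.array(c['eye']),R.from_euler('xyz',c['orientation']).as_matrix()
def plane(n,uv,z):
    K,e,M=cal(n); uv=np.atleast_2d(np.asarray(uv,float))
    r=(M@np.linalg.inv(K)@np.c_[uv,np.ones(len(uv))].T).T
    return e+r*((z-e[2])/r[:,2])[:,None]
def proj(n,P):
    K,e,M=cal(n); q=(np.atleast_2d(P)-e)@M@K.T
    return q[:,:2]/q[:,2:]
def cloud(n,d):
    v,u=np.mgrid[0:480,0:640]; K,e,M=cal(n)
    r=np.stack([(u-K[0,2])/K[0,0],(v-K[1,2])/K[1,1],np.ones_like(u)],-1)*d[...,None]
    return r@M.T+e
E
python3 - <<'E'
from h import *
for n in("top","scene"):
    f=np.load(n+"0.npz");p,d=f['p'],f['d'];P=cloud(n,d)
    # cover top: height ~149
    m=((abs(P[...,2]-149)<12)&(p.min(-1)>(150 if n=="top" else 140))&(d>0)).astype(np.uint8)
    k,l,s,c=cv2.connectedComponentsWithStats(m);i=1+np.argmax(s[1:,4]);m=(l==i).astype(np.uint8)
    print(n,s[i],np.median(P[l==i][:,2]))
    ct=max(cv2.findContours(m,0,2)[0],key=cv2.contourArea)[:,0]
    w=plane(n,ct,149)[:,:2].astype(np.float32)
    r=cv2.minAreaRect(w);print(r)
    # handle
    hm=(p.max(-1)<90).astype(np.uint8)&cv2.fillConvexPoly(np.zeros((480,640),np.uint8),cv2.convexHull(ct),1)
    k,l,s,c=cv2.connectedComponentsWithStats(hm);i=1+np.argmax(s[1:,4]);
    ys,xs=np.nonzero((l==i)&(abs(P[...,2]-189)<10)); print('handle px',s[i],len(xs))
    if len(xs)>5:
        w=plane(n,np.c_[xs,ys],189)[:,:2].astype(np.float32);print(cv2.minAreaRect(w),w.mean(0),np.median(P[ys,xs],0))
w=plane("top",[[161,201],[218,306]],157);print(w,w.mean(0))
print("bystanders",plane("top",[[342,188],[322,212],[475,304],[438,228],[417,271]],15))
P=cloud("top",np.load("top0.npz")['d'])
E
python3 - <<'E'
import sys;sys.path.insert(0,'.')
from h import *
import os
os.chdir('.')
p=np.load("top0.npz")['p'];cv2.imwrite("pics/topz.png",cv2.resize(p[170:340,120:380,::-1],None,fx=3,fy=3,interpolation=cv2.INTER_CUBIC))
E
```

```text
top [ 136  194  105  119 8827] 150.02185418770227
((567.625244140625, 66.29954528808594), (189.70790100097656, 240.4032440185547), 80.49874877929688)
handle px [179 224  18  55 313] 238
((565.5635375976562, 63.7000732421875), (11.917806625366211, 108.14676666259766), 80.2684097290039) [565.6083    64.518684] [565.45808855  65.08387892 189.0155743 ]
scene [ 321  160  114   64 3246] 149.76917603377518
((565.0872192382812, 63.04254913330078), (193.30636596679688, 242.8716278076172), 80.25191497802734)
handle px [361 170  34  29 257] 139
((572.1353149414062, 52.943687438964844), (18.866695404052734, 114.63594055175781), 80.15045928955078) [571.29034   54.119686] [569.08958248  59.15449826 185.30711643]
[[681.97889882 126.93645474 157.        ]
 [446.878598     1.29042515 157.        ]] [564.42874841  64.11343994 157.        ]
bystanders [[ 742.47606461 -278.52216357   15.        ]
 [ 683.19685754 -227.23042981   15.        ]
 [ 446.58115764 -578.90927207   15.        ]
 [ 633.23602429 -506.3114088    15.        ]
 [ 529.84979369 -448.11379289   15.        ]]
```

View pics/topz.png

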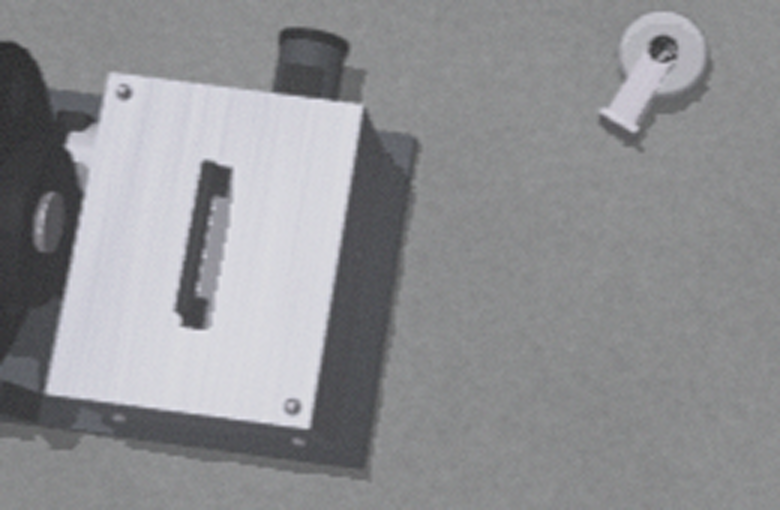

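Unit centre is about (565.5, 64) and its yaw about -9.6°. I'll put the cover near world (445,-170), which is clear of everything else. First I turn and rise.

Emit:
carry_out --deltas '[[[0,0,-1],4.9,1],[[0,0,-1],4.9,1],[[0,0,-1],4.9,1],[[0,0,-1],4.9,1],[[0,0,0],4.9,1],[[0,0,0],4.9,1],[[1,-2.3,0],0,1],[[1.4,-3.2,0],0,0.7],[[1.4,-3.2,0],0,0.7],[[1.4,-3.2,0],0,0.7],[[1.4,-3.2,0],0,0.7],[[1.4,-3.2,0],0,0.7],[[1.4,-3.2,0],0,0.7],[[1.4,-3.2,0],0,0.7],[[1.4,-3.2,0],0,0.7],[[1.4,-3.2,0],0,0.7],[[1.4,-3.2,0],0,0.7],[[1.4,-3.2,0],0,0.7],[[1.4,-3.2,0],0,0.7],[[0,0,0],0,0.7]]'

```text
clock: 1.77
eef_pos: [431.6, -141.8, 267.2]
eef_rot: [-3.141, 0.0, -0.163]
wrist_force: [-0.2, -0.0, 0.2]
finger_gap: 66.0
```

Emit:
carry_out --deltas '[[[1.22,-2.815,0],0.3,0.5],[[1.22,-2.815,0],0,0.5],[[1.22,-2.815,0],0,0.5],[[1.22,-2.815,0],0,0.5],[[1.22,-2.815,0],0,0.5],[[1.22,-2.815,0],0,0.5],[[1.22,-2.815,0],0,0.5],[[1.22,-2.815,0],0,0.5],[[0,0,0],0,0.5],[[0,0,0],0,0.5],[[0,0,0],0,0.5]]'

```text
clock: 2.68
eef_pos: [564.1, 58.8, 267.1]
eef_rot: [3.141, 0.001, -0.173]
wrist_force: [0.2, 0.3, -0.2]
finger_gap: 47.2
```

```bash
python3 - <<'E'
from h import *
s=manip.read_state();print(s['eef_pos'],s['eef_rot'])
a=vision.camera("scene")[0][120:280,280:480,::-1];b=vision.camera("top")[0][150:350,80:330,::-1]
cv2.imwrite("pics/a1.png",cv2.resize(a,None,fx=4,fy=3.75) if 0 else cv2.resize(a,(750,600),interpolation=2))
E
```

```text
[564.09678447  58.78489025 267.10451636] [ 3.14121961e+00  7.30587711e-04 -1.72686521e-01]
```

View pics/a1.png

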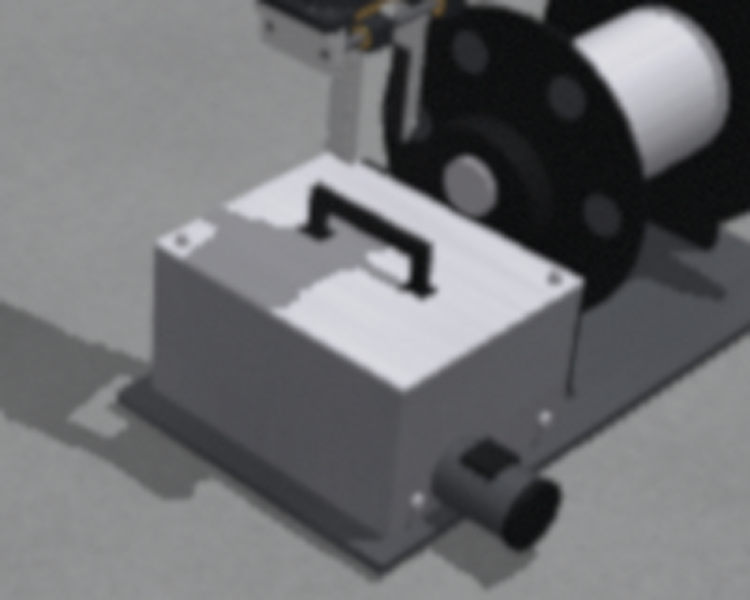

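The open fingers hang above the handle, straddling it. A 5 mm correction in y is still needed before going down.

Emit:
carry_out --deltas '[[[0.05,-0.53,0],-0.2,0.5],[[0,0,1.2],0,0.5],[[0,0,1.2],0,0.5],[[0,0,1.2],0,0.5],[[0,0,1.2],0,0.5],[[0,0,1.2],0,0.5],[[0,0,1.2],0,0.5],[[0,0,0.8],0,0.5],[[0,0,0.5],0,0.5],[[0,0,0],0,0.5],[[0,0,0],0,0.5]]' --grip_force 30

```text
clock: 3.7
eef_pos: [565.9, 64.5, 182.7]
eef_rot: [-3.142, -0.0, -0.169]
wrist_force: [0.2, 0.3, 1.0]
finger_gap: 47.2
```

```bash
python3 - <<'E'
from h import *
s=manip.read_state();print(s['eef_pos'],s['eef_rot'],s['wrist_force'])
a=vision.camera("scene")[0][120:280,280:480,::-1]
cv2.imwrite("pics/a2.png",cv2.resize(a,(750,600),interpolation=2))
E
```

```text
[565.9120794   64.52604299 182.71790109] [-3.14153871e+00 -2.13661448e-04 -1.69131008e-01] [0.20756525 0.26506524 1.04334451]
```

View pics/a2.png

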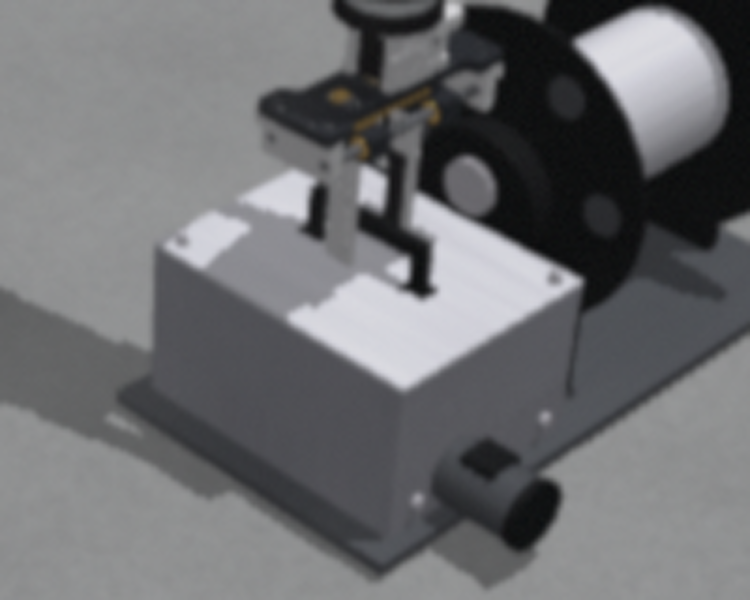

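The fingers straddle the middle of the handle bar, one on each side. Next I close on it.

Emit:
carry_out --deltas '[[[0,0,0],0,0.3],[[0,0,0],0,0.2],[[0,0,0],0,0.1],[[0,0,0],0,0],[[0,0,0],0,0],[[0,0,0],0,0],[[0,0,0],0,0],[[0,0,0],0,0],[[0,0,0],0,0]]' --grip_force 35

```text
clock: 4.5
eef_pos: [565.8, 64.6, 182.5]
eef_rot: [-3.141, -0.0, -0.169]
wrist_force: [0.2, 2.0, 1.5]
finger_gap: 9.9
```

Emit:
carry_out --deltas '[[[0,0,-0.2],0,0],[[0,0,-0.3],0,0],[[0,0,-0.5],0,0],[[0,0,-0.5],0,0],[[0,0,-0.5],0,0],[[0,0,-0.7],0,0],[[0,0,-0.7],0,0],[[0,0,-0.8],0,0],[[0,0,-0.8],0,0],[[0,0,-0.5],0,0],[[0,0,-0.2],0,0],[[0,0,0],0,0],[[0,0,0],0,0]]'

```text
clock: 5.58
eef_pos: [565.7, 64.6, 239.2]
eef_rot: [3.142, 0.0, -0.169]
wrist_force: [0.3, 0.1, -4.3]
finger_gap: 10.1
```

```bash
python3 - <<'E'
from h import *
s=manip.read_state();print(s['eef_pos'],s['eef_rot'],s['wrist_force'],s['finger_gap'])
a=vision.camera("scene")[0][120:280,280:480,::-1]
cv2.imwrite("pics/a3.png",cv2.resize(a,(750,600),interpolation=2))
E
```

```text
[565.70507219  64.56164966 239.22434232] [ 3.14153484e+00  3.42856540e-04 -1.69059764e-01] [ 0.33743881  0.13601858 -4.283205  ] 10.075149672445292
```

View pics/a3.png

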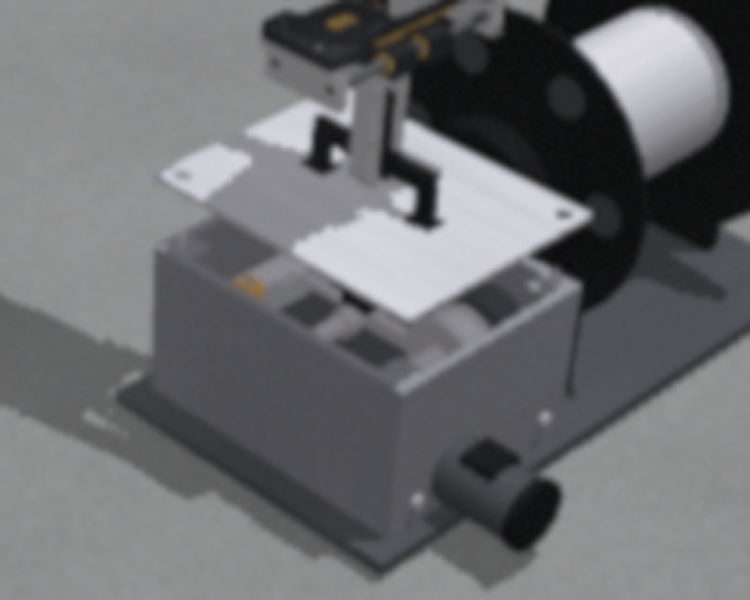

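The cover hangs level, well above the pins. I carry it to -y.

Emit:
carry_out --deltas '[[[-0.1,0.5,0],0,0],[[-0.3,1,0],0,0],[[-0.5,1.5,0],0,0],[[-0.6,2,0],0,0],[[-0.7,2,0],0,0],[[-0.7,2,0],0,0],[[-0.7,2,0],0,0],[[-0.7,2,0],0,0],[[-0.7,2,0],0,0],[[-0.7,2,0],0,0],[[-0.7,2,0],0,0],[[-0.7,2,0],0,0],[[-0.5,1.5,0],0,0],[[-0.3,1.5,0],0,0],[[-0.1,0.7,0],0,0],[[0,0.3,0],0,0],[[0,0,0],0,0]]'

```text
clock: 7.05
eef_pos: [444.5, -169.0, 239.5]
eef_rot: [3.142, -0.0, -0.17]
wrist_force: [1.2, 0.6, -3.5]
finger_gap: 9.9
```

Emit:
carry_out --deltas '[[[0,0,0.5],0,0],[[0,0,1],0,0],[[0,0,1.5],0,0],[[0,0,1.7],0,0],[[0,0,1.7],0,0],[[0,0,1.7],0,0],[[0,0,1.7],0,0],[[0,0,1.7],0,0],[[0,0,1.7],0,0],[[0,0,1.5],0,0],[[0,0,1.5],0,0],[[0,0,1],0,0],[[0,0,0.6],0,0],[[0,0,0.4],0,0],[[0,0,0.3],0,0],[[0,0,0],0,0],[[0,0,0],0,0]]'

```text
clock: 8.47
eef_pos: [445.1, -168.5, 54.8]
eef_rot: [3.141, -0.001, -0.169]
wrist_force: [0.8, 0.4, -5.1]
finger_gap: 9.7
```

```bash
python3 - <<'E'
from h import *
s=manip.read_state();print(s['eef_pos'],s['eef_rot'],s['wrist_force'],s['finger_gap'])
a=vision.camera("scene")[0][120:420,100:500,::-1]
cv2.imwrite("pics/a4.png",cv2.resize(a,(800,600),interpolation=2))
E
```

```text
[ 445.10363255 -168.48954655   54.82306723] [ 3.14142694e+00 -6.27153923e-04 -1.69025190e-01] [ 0.77180325  0.37548601 -5.0592678 ] 9.655158604298109
```

View pics/a4.png

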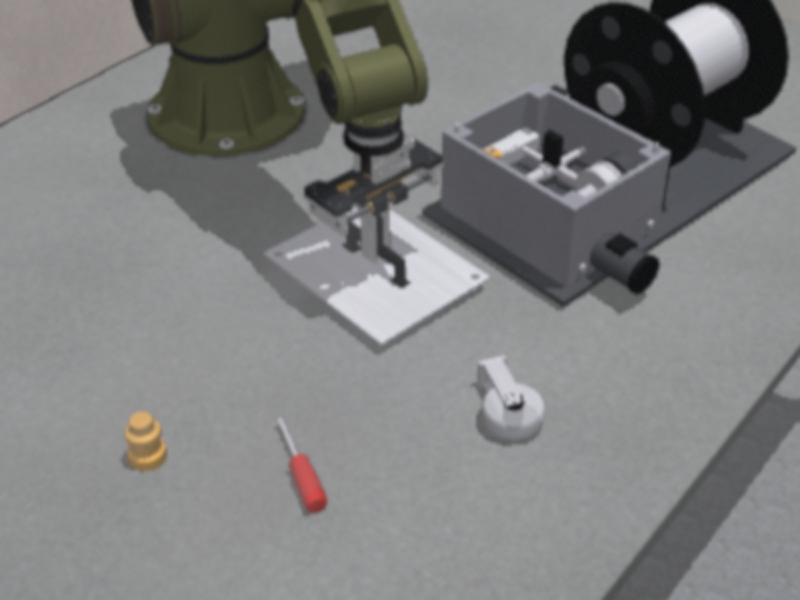

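The cover hovers level over empty bench, clear of the box and of the other things. I lower it the last 17 mm slowly.

Emit:
carry_out --deltas '[[[0,0,0.5],0,0],[[0,0,0.4],0,0],[[0,0,0.3],0,0],[[0,0,0.2],0,0],[[0,0,0.15],0,0],[[0,0,0.1],0,0],[[0,0,0.05],0,0],[[0,0,0],0,0],[[0,0,0],0,0]]'

```text
clock: 9.27
eef_pos: [445.0, -168.5, 37.5]
eef_rot: [3.141, -0.0, -0.169]
wrist_force: [-0.6, -0.9, -4.8]
finger_gap: 10.0
```

Emit:
carry_out --deltas '[[[0,0,0.05],0,0],[[0,0,0.05],0,0],[[0,0,0],0,0],[[0,0,0],0,0]]'

```text
clock: 9.6
eef_pos: [445.0, -168.5, 37.4]
eef_rot: [3.141, -0.0, -0.169]
wrist_force: [-7.3, 4.0, 14.0]
finger_gap: 10.0
```

Emit:
carry_out --deltas '[[[0,0,-0.05],0,0],[[0,0,0],0,0.1],[[0,0,0],0,0.2],[[0,0,0],0,0.3],[[0,0,0],0,0.4],[[0,0,0],0,0.5],[[0,0,0],0,0.5],[[0,0,0],0,0.5],[[0,0,-0.5],0,0.5],[[0,0,-1],0,0.5],[[0,0,-2],0,0.5],[[0,0,-3],0,0.5],[[0,0,-3],0,0.5],[[0,0,-3.5],0,0.5],[[0,0,-3.5],0,0.5],[[0,0,-3.5],0,0.5],[[0,0,-2],0,0.5],[[0,0,0],0,0.5]]'

```text
clock: 11.1
eef_pos: [445.9, -168.9, 262.5]
eef_rot: [3.139, -0.008, -0.169]
wrist_force: [-0.0, 0.7, -0.2]
finger_gap: 47.0
```

```bash
python3 - <<'E'
from h import *
s=manip.read_state();print(s['eef_pos'],s['eef_rot'],s['wrist_force'],s['finger_gap'])
for n in("scene","top"):
    p,d=vision.camera(n);np.savez(n+"1.npz",p=p,d=d)
    cv2.imwrite(f"pics/{n}1.png",p[:,:,::-1])
t=np.load("top1.npz")['p'][185:325,120:260,::-1];c=np.load("scene1.npz")['p'][155:255,315:440,::-1]
cv2.imwrite("pics/tz1.png",cv2.resize(t,(600,600),interpolation=2));cv2.imwrite("pics/sz1.png",cv2.resize(c,(750,600),interpolation=2))
E
```

```text
[ 445.85765425 -168.85806493  262.46344546] [ 3.1394321  -0.00782969 -0.16903143] [-0.00822583  0.74289839 -0.15904054] 46.99549733905191
```

View pics/top1.png

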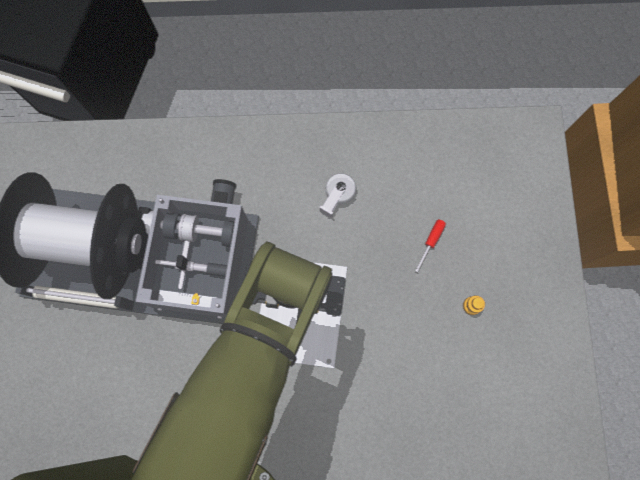

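View pics/tz1.png

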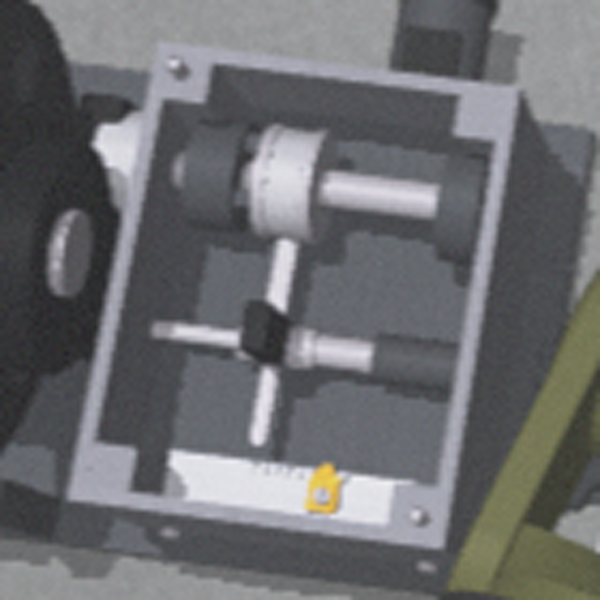

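View pics/sz1.png

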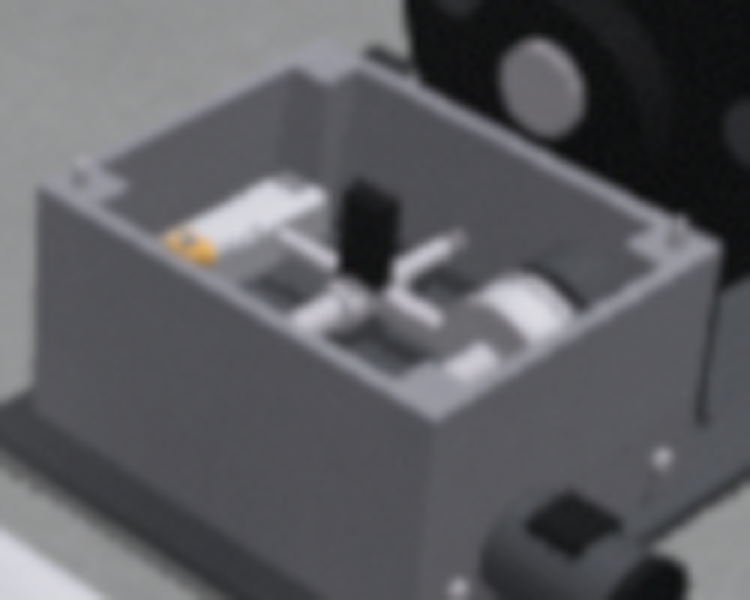

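The cover lies flat beside the unit. In the enlarged top view (600x600) the slide pointer's tip is at (258,445), the brass nose at (332,463) and the black grip at (263,330). I measure these from masks in the original picture.

```bash
cat > meas.py <<'E'
from h import *
C=np.array([565.5,64.2]);yaw=np.deg2rad(-9.6)
U=np.array([[np.cos(yaw),np.sin(yaw)],[-np.sin(yaw),np.cos(yaw)]])
def unit(n,uv,z): return (plane(n,uv,z)[:,:2]-C)@U.T
def measure(p,n="top",z=90):
    v,u=np.mgrid[0:480,0:640];uv=np.c_[u.ravel(),v.ravel()]
    W=unit(n,uv,z).reshape(480,640,2)
    h=cv2.cvtColor(p,cv2.COLOR_RGB2HSV)
    b=(abs(W[...,0])<125)&(abs(W[...,1])<100)
    y=b&(h[...,0]>12)&(h[...,0]<35)&(h[...,1]>110)&(h[...,2]>90)
    q=W[y];print(n,"index n",len(q),"x",q[:,0].min(),q[:,0].max(),"y mean",q[:,1].mean(),q[:,1].min(),q[:,1].max())
    for k in np.argsort(-q[:,0])[:6]: print("   nose",q[k].round(1))
    # pointer: bright thin bar between x=-80 and -45
    m=b&(p.min(-1)>140)&(W[...,0]>-82)&(W[...,0]<-40)&(W[...,1]>-50)&(W[...,1]<45)
    q2=W[m]
    for a in range(-82,-40,5):
        s=q2[(q2[:,0]>=a)&(q2[:,0]<a+5)]
        if len(s):print("  ptr x",a,len(s),s[:,1].mean().round(1),s[:,1].min().round(1),s[:,1].max().round(1))
E
python3 - <<'E'
from meas import *
for n in("top","scene"): measure(np.load(n+"1.npz")['p'],n)
n="top";f=np.load("top1.npz");p,d=f['p'],f['d']
P=cloud(n,d);q=(P[...,:2]-C)@U.T
m=(abs(P[...,2]-138)<10)&(p.max(-1)<80)&(abs(q[...,0]+20)<30)&(abs(q[...,1]-20)<30)
print("grip",m.sum(),np.median(P[m],0)); w=unit(n,np.argwhere(m)[:,::-1],138);print(w.mean(0),w.min(0),w.max(0))
# box rim rect
m=((abs(P[...,2]-145)<8)&(d>0)).astype(np.uint8)
k,l,s,c=cv2.connectedComponentsWithStats(m);i=l[230,155] if l[230,155] else 1+np.argmax(s[1:,4])
ys,xs=np.nonzero((l==i)&(xs_:=True) if 0 else (l==i)); print(s[i],cv2.minAreaRect(plane(n,np.c_[xs,ys],145)[:,:2].astype(np.float32)))
# cover
m=((P[...,2]<15)&(P[...,2]>-8)&(p.min(-1)>190)).astype(np.uint8);print("cover z",np.median(P[m>0],0))
t=p[268:305,165:215,::-1];cv2.imwrite("pics/tzz.png",cv2.resize(t,(800,592),interpolation=0))
E
```

```text
top index n 49 x -102.881278446362 -78.64162336925727 y mean -16.323249567316342 -23.65306318904682 -8.403376648268537
   nose [-78.6 -15.7]
   nose [-80.6 -18.3]
   nose [-80.9 -16.1]
   nose [-81.1 -13.8]
   nose [-81.4 -11.6]
   nose [-82.8 -18.7]
  ptr x -82 15 -4.2 -47.9 42.8
  ptr x -77 2 23.0 21.9 24.1
  ptr x -72 9 23.1 19.6 27.1
  ptr x -67 10 23.3 18.6 28.0
  ptr x -62 9 23.5 19.5 27.0
  ptr x -57 10 23.6 18.5 27.8
  ptr x -52 11 23.2 18.9 28.2
  ptr x -47 10 22.7 18.3 27.2
  ptr x -42 4 24.3 21.0 27.7
scene index n 8 x -93.77089994061777 -81.20966514017137 y mean -20.956748808084747 -24.099287193225642 -16.408715043127135
   nose [-81.2 -23.4]
   nose [-84.7 -19.9]
   nose [-86.5 -22. ]
   nose [-88.2 -16.4]
   nose [-88.4 -24.1]
   nose [-90.  -18.5]
  ptr x -82 22 15.9 -15.8 44.8
  ptr x -77 9 14.8 -3.9 27.4
  ptr x -72 5 9.3 -31.8 25.8
  ptr x -67 5 21.5 16.4 26.4
  ptr x -62 6 11.5 -31.2 24.8
  ptr x -57 4 19.7 15.5 23.3
  ptr x -52 4 18.2 14.0 21.7
  ptr x -47 4 19.5 16.0 23.8
  ptr x -42 1 14.5 14.5 14.5
grip 84 [549.78402572  87.64366321 137.84776521]
[-19.55597111  20.4975465 ] [-32.71025218  12.33612161] [-5.961025   28.54492172]
[ 136  195  106  119 2055] ((566.9494018554688, 65.13362121582031), (192.2301788330078, 241.29864501953125), 80.46786499023438)
cover z [ 434.81781267 -173.48291268    4.62950327]
```

View pics/tzz.png

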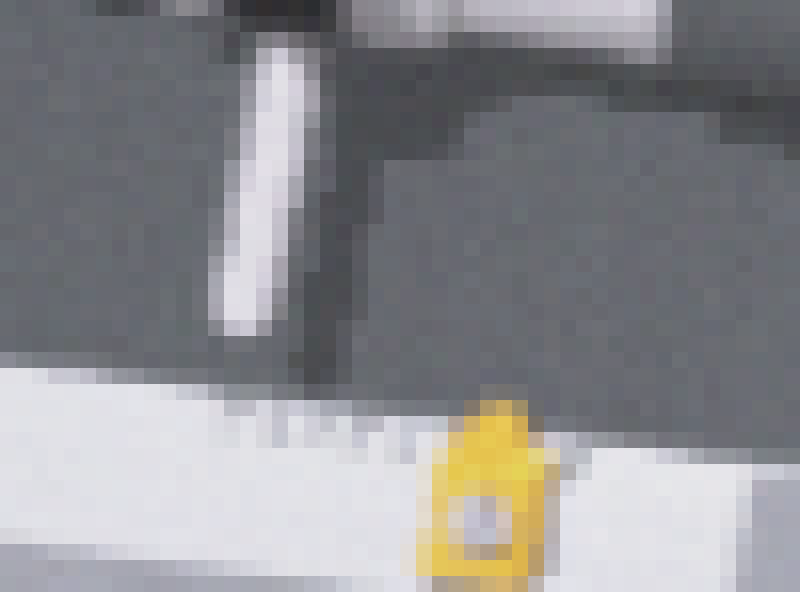

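```bash
python3 - <<'E'
from meas import *
f=np.load("top1.npz");p,d=f['p'],f['d'];P=cloud("top",d);q=(P[...,:2]-C)@U.T
for nm,r in(("ptr",(slice(273,288),slice(180,184))),("nose",(slice(293,297),slice(195,198))),("plate",(slice(297,304),slice(193,199))),("ledge",(slice(294,300),slice(170,185)))):
    print(nm,np.median(P[r].reshape(-1,3),0).round(1),P[r][...,2].std().round(1),np.median(q[r].reshape(-1,2),0).round(1))
# ptr centreline (unit) by brightness-weighted columns, per row, at z=90 ; and brass by lit pixels
g=p.astype(float).mean(-1)
for v in range(276,289,3):
    w=np.clip(g[v,176:187]-115,0,None);u=(w*np.arange(176,187)).sum()/w.sum();print("ptr",v,round(u,2),unit("top",[[u,v]],90).round(1))
h=cv2.cvtColor(p,cv2.COLOR_RGB2HSV)
for v in range(292,306):
    us=[u for u in range(188,202) if 12<h[v,u,0]<35 and h[v,u,1]>90];
    if us: u=np.mean([us[0],us[-1]]);print("idx",v,us[0],us[-1],unit("top",[[u,v]],90).round(1))
E
```

```text
ptr [515.5  94.9  90. ] 9.8 [-54.2  22. ]
nose [482.1  61.7  89.4] 7.0 [-82.1 -16.1]
plate [469.4  62.6  91.4] 2.8 [-94.8 -17.7]
ledge [479.5 105.6  84.9] 2.7 [-91.5  27. ]
ptr 276 181.58 [[-45.1  23.3]]
ptr 279 181.06 [[-51.9  23.2]]
ptr 282 180.55 [[-58.8  23.1]]
ptr 285 179.96 [[-65.6  23.2]]
ptr 288 179.64 [[-72.4  22.7]]
idx 293 195 196 [[-78.8 -14.6]]
idx 294 194 197 [[-81. -15.]]
idx 295 193 197 [[-83.4 -14.2]]
idx 296 193 198 [[-85.4 -15.8]]
idx 297 192 198 [[-87.8 -15. ]]
idx 298 192 198 [[-90.  -15.4]]
idx 299 192 198 [[-92.2 -15.8]]
idx 300 192 198 [[-94.4 -16.2]]
idx 301 192 198 [[-96.6 -16.6]]
idx 302 191 198 [[-98.9 -15.9]]
idx 303 191 198 [[-101.1  -16.3]]
idx 304 195 197 [[-102.9  -20. ]]
```

Pointer to index is about 38 mm. Now I move over the grip.

Emit:
carry_out --deltas '[[[0.25,-1.2,0],0,0.4],[[0.5,-2.3,0],0,0.4],[[0.5,-2.3,0],0,0.4],[[0.5,-2.3,0],0,0.4],[[0.5,-2.3,0],0,0.4],[[0.5,-2.3,0],0,0.4],[[0.5,-2.3,0],0,0.4],[[0.5,-2.3,0],0,0.4],[[0.5,-2.3,0],0,0.4],[[0.5,-2.3,0],0,0.4],[[0.5,-2.3,0],0,0.4],[[0.5,-2.3,0],0,0.4],[[0.17,-0.5,0],0,0.4],[[0,0,0],0,0.4],[[0,0,0],0,0.4]]'

```text
clock: 12.45
eef_pos: [548.2, 87.3, 256.1]
eef_rot: [3.141, 0.002, -0.169]
wrist_force: [-0.2, -0.5, 0.1]
finger_gap: 37.8
```

Emit:
carry_out --deltas '[[[0.13,0,1],0,0.4],[[0,0,1.5],0,0.4],[[0,0,2],0,0.4],[[0,0,2],0,0.4],[[0,0,1.5],0,0.4],[[0,0,1.2],0,0.4],[[0,0,1],0,0.4],[[0,0,1],0,0.4],[[0,0,0.7],0,0.4],[[0,0,0.3],0,0.4],[[0,0,0],0,0.4],[[0,0,0],0,0.4]]'

```text
clock: 13.45
eef_pos: [550.1, 87.5, 135.3]
eef_rot: [-3.141, -0.001, -0.169]
wrist_force: [0.1, 0.4, 1.2]
finger_gap: 37.1
```

```bash
python3 - <<'E'
from h import *
s=manip.read_state();print(s['eef_pos'],s['eef_rot'],s['wrist_force'],s['finger_gap'])
for n,r in(("scene",(slice(130,280),slice(280,480))),("top",(slice(170,330),slice(100,300)))):
    p,d=vision.camera(n);np.savez(n+"2.npz",p=p,d=d)
    cv2.imwrite(f"pics/{n}2.png",cv2.resize(p[r][:,:,::-1],(750,600),interpolation=2))
E
```

```text
[550.14046214  87.50983423 135.31785725] [-3.14146351e+00 -5.47497192e-04 -1.69084752e-01] [0.06235654 0.44357287 1.20467574] 37.146650597103125
```

View pics/scene2.png

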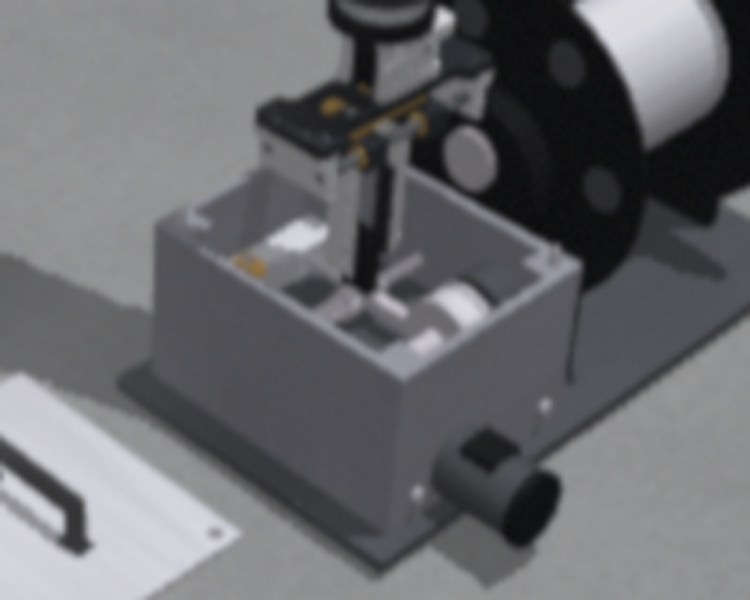

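View pics/top2.png

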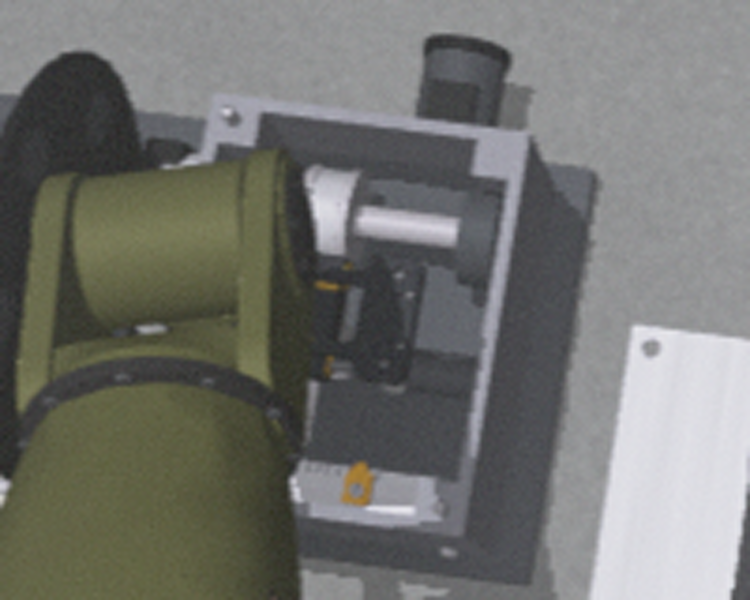

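The fingers straddle the black grip cleanly (scene view, about (370,270)) and sit clear of the box walls. I grip it now and then look at any offset.

Emit:
carry_out --deltas '[[[0,0,0],0,0.3],[[0,0,0],0,0.2],[[0,0,0],0,0.1],[[0,0,0],0,0],[[0,0,0],0,0],[[0,0,0],0,0],[[0,0,0],0,0],[[0,0,0],0,0]]' --grip_force 45

```text
clock: 14.22
eef_pos: [550.0, 87.8, 135.1]
eef_rot: [-3.141, -0.0, -0.169]
wrist_force: [0.1, 4.1, 0.9]
finger_gap: 13.4
```

```bash
python3 - <<'E'
from meas import *
s=manip.read_state();print(s['eef_pos'],(s['eef_pos'][:2]-C)@U.T)
p=np.load("scene1.npz")['p'][178:205,335:390,::-1];cv2.imwrite("pics/szz.png",cv2.resize(p,(800,393),interpolation=0))
E
```

```text
[550.03310398  87.81924382 135.10595671] [-19.18924987  20.70908594]
```

View pics/szz.png

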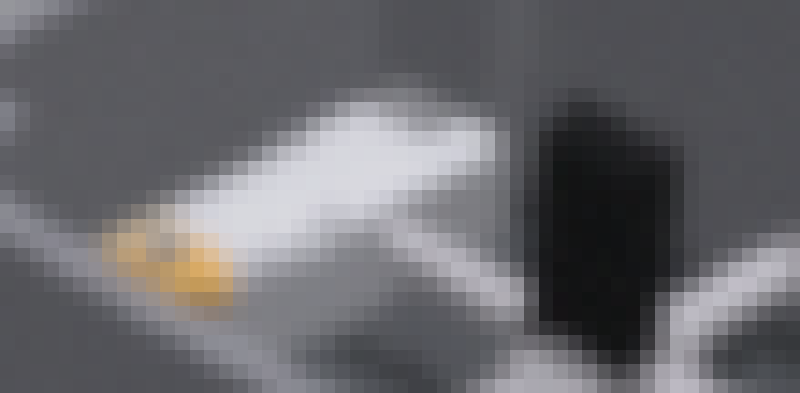

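```bash
python3 - <<'E'
from meas import *
for z in (88,90,92): print(z,unit("scene",[[361.4,193.1],[350.5,197.7]],z).round(1).tolist(),unit("top",[[179.6,289],[195.6,292.6]],z).round(1).tolist())
E
```

```text
88 [[-76.9, 22.2], [-81.4, -17.1]] [[-74.4, 22.8], [-77.7, -14.2]]
90 [[-74.9, 20.0], [-79.4, -19.3]] [[-74.6, 22.3], [-77.9, -14.6]]
92 [[-73.0, 17.7], [-77.5, -21.4]] [[-74.8, 21.8], [-78.1, -15.1]]
```

Emit:
carry_out --deltas '[[[0,0.1,0],0,0],[[0,0.2,0],0,0],[[0,0.3,0],0,0],[[0,0.3,0],0,0],[[0,0.3,0],0,0],[[0,0.4,0],0,0],[[0,0.4,0],0,0],[[0,0.4,0],0,0],[[0,0.3,0],0,0],[[0,0.3,0],0,0],[[0,0.2,0],0,0],[[0,0.2,0],0,0],[[0,0.1,0],0,0],[[0,0.1,0],0,0],[[0,0,0],0,0],[[0,0,0],0,0]]'

```text
clock: 15.55
eef_pos: [544.2, 52.9, 135.1]
eef_rot: [-3.14, -0.001, -0.169]
wrist_force: [4.0, 10.4, 0.9]
finger_gap: 13.3
```

```bash
python3 - <<'E'
from meas import *
s=manip.read_state();print(s['eef_pos'],(s['eef_pos'][:2]-C)@U.T,s['wrist_force'],s['finger_gap'])
for n,r in(("scene",(slice(170,215),slice(330,390))),("top",(slice(255,315),slice(155,235)))):
    p,d=vision.camera(n);np.savez(n+"3.npz",p=p,d=d)
    cv2.imwrite(f"pics/{n}3.png",cv2.resize(p[r][:,:,::-1],(800,600),interpolation=0))
E
```

```text
[544.22337272  52.88032314 135.10983748] [-19.09090186 -14.70943299] [ 4.01970905 10.35237905  0.87708461] 13.329398464796908
```

View pics/scene3.png

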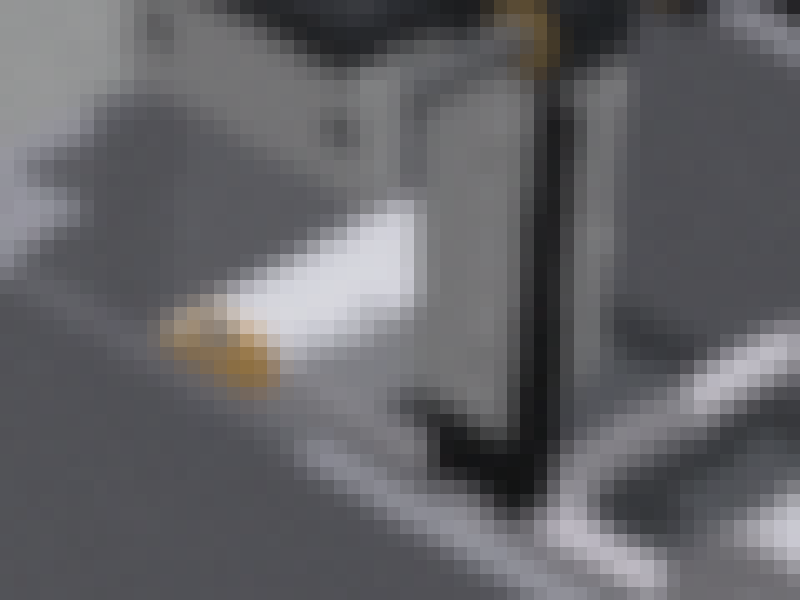

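View pics/top3.png

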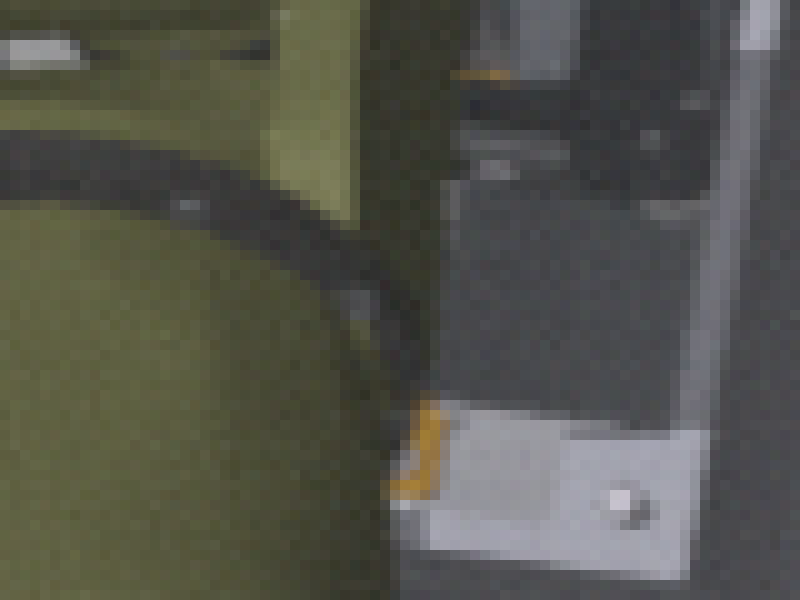

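```bash
python3 - <<'E'
from meas import *
for f in("top1","top2"):
    p=np.load(f+".npz")['p'].astype(float)
    b=p[...,0]-p[...,2]   # brass-ness
    L=[]
    for v in range(291,306):
        w=np.clip(b[v,186:206]-25,0,None)
        if w.sum()<30: continue
        u=(w*np.arange(186,206)).sum()/w.sum();a=unit("top",[[u,v]],91)[0];L.append([v,u,*a,w.sum()])
    L=np.array(L);print(f);print(L.round(1))
p=np.load("top1.npz")['p'].astype(float);g=p.mean(-1)
for v in range(273,291):
    seg=g[v,173:188];bg=min(seg[:4].mean(),999);w=np.clip(seg-bg-12,0,None)
    u=(w*np.arange(173,188)).sum()/max(w.sum(),1);print(v,round(u,2),unit("top",[[u,v]],91)[0].round(1),round(w.sum()))
s=np.load("scene3.npz")['p'][180:212,338:378,::-1].astype(float)
s=np.clip((s-40)*1.7,0,255).astype(np.uint8)
cv2.imwrite("pics/s3z.png",cv2.resize(s,(750,600),interpolation=2))
E
```

```text
top1
[[ 293.   195.9  -78.8  -15.7  149. ]
 [ 294.   195.6  -81.1  -15.3  430. ]
 [ 295.   195.2  -83.4  -15.   577. ]
 [ 296.   195.3  -85.6  -15.5  723. ]
 [ 297.   195.3  -87.8  -15.9  829. ]
 [ 298.   195.3  -90.   -16.2  732. ]
 [ 299.   195.7  -92.1  -17.7  369. ]
 [ 300.   196.2  -94.1  -19.1  253. ]
 [ 301.   195.2  -96.6  -17.3  302. ]
 [ 302.   194.5  -99.   -16.1  530. ]
 [ 303.   194.5 -101.2  -16.5  825. ]
 [ 304.   195.5 -103.1  -19.1  246. ]]
top2
[[ 293.   195.9  -78.8  -15.6   75. ]
 [ 294.   195.6  -81.1  -15.3  260. ]
 [ 295.   195.2  -83.4  -15.   362. ]
 [ 296.   195.2  -85.6  -15.4  473. ]
 [ 297.   195.2  -87.8  -15.8  554. ]
 [ 298.   195.1  -90.   -16.   463. ]
 [ 299.   195.7  -92.1  -17.6  227. ]
 [ 300.   196.1  -94.2  -18.9  151. ]
 [ 301.   195.   -96.7  -16.8  181. ]
 [ 302.   194.2  -99.1  -15.5  314. ]
 [ 303.   194.4 -101.2  -16.3  496. ]
 [ 304.   195.7 -103.1  -19.5  123. ]]
273 182.08 [-38.3  23.2] 369
274 182.05 [-40.6  22.8] 381
275 181.83 [-42.9  22.9] 374
276 181.58 [-45.2  23. ] 364
277 181.58 [-47.4  22.6] 367
278 181.23 [-49.8  23. ] 413
279 181.07 [-52.1  22.9] 380
280 180.95 [-54.3  22.8] 401
281 180.61 [-56.7  23.1] 365
282 180.55 [-58.9  22.9] 365
283 180.38 [-61.2  22.8] 375
284 180.08 [-63.5  23.1] 379
285 179.96 [-65.7  22.9] 410
286 179.77 [-68.   22.9] 371
287 179.69 [-70.3  22.7] 349
288 179.64 [-72.5  22.4] 213
289 0.0 [-127.8  420.5] 0
290 0.0 [-130.  420.] 0
```

View pics/s3z.png

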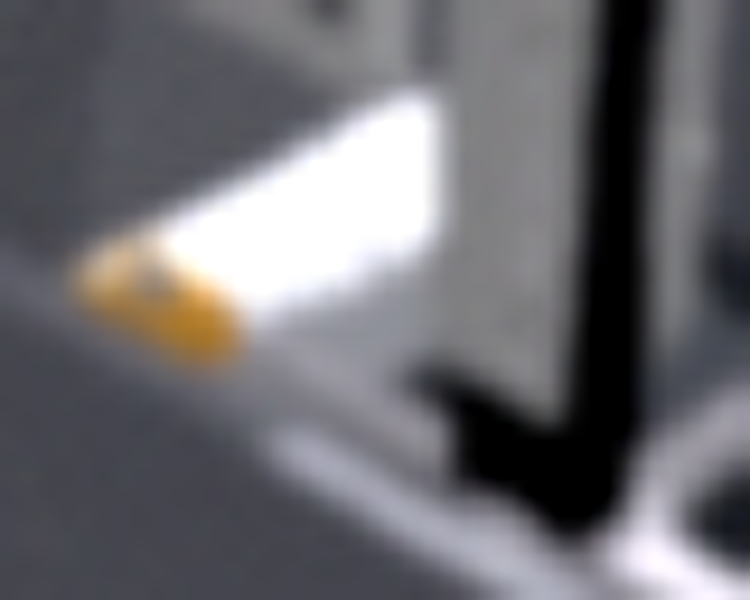

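So far the grip has moved 35.4 mm. The top-view centre lines need 38.2 ± 0.5 mm, so I pull 3 mm more and check in the scene view.

Emit:
carry_out --deltas '[[[0,0.15,0],0,0],[[0,0.1,0],0,0],[[0,0.04,0],0,0],[[0,0,0],0,0],[[0,0,0],0,0],[[0,0,0],0,0]]'

```text
clock: 16.15
eef_pos: [543.8, 50.1, 135.1]
eef_rot: [-3.14, -0.001, -0.169]
wrist_force: [3.9, 11.8, 0.1]
finger_gap: 13.8
```

```bash
python3 - <<'E'
from meas import *
s=manip.read_state();print(s['eef_pos'],(s['eef_pos'][:2]-C)@U.T,s['wrist_force'],s['finger_gap'])
fr=[vision.camera("scene")[0].astype(float) for _ in range(6)]
np.save("scene4.npy",np.mean(fr,0))
s=np.mean(fr,0)[180:212,338:378,::-1];s=np.clip((s-40)*1.7,0,255).astype(np.uint8)
s=cv2.resize(s,(750,600),interpolation=2)
# overlay predicted unit lines y=Yidx at z=90 for reference
K=18.75
def px(x,y,z=90):
    w=C+np.array([x,y])@U; q=proj("scene",[w[0],w[1],z])[0]; return tuple(int(v) for v in ((q-[338,180]+.5)*K))
for y in(-20,-15,-10): cv2.line(s,px(-95,y),px(-45,y),(0,255,0),1)
cv2.imwrite("pics/s4z.png",s)
p=vision.camera("top")[0][255:315,155:235,::-1];cv2.imwrite("pics/t4z.png",cv2.resize(p,(800,600),interpolation=0))
E
```

```text
[543.75714736  50.12053194 135.10798583] [-19.0903513 -17.508328 ] [ 3.85056343 11.78417886  0.14883731] 13.791310809750438
```

View pics/s4z.png

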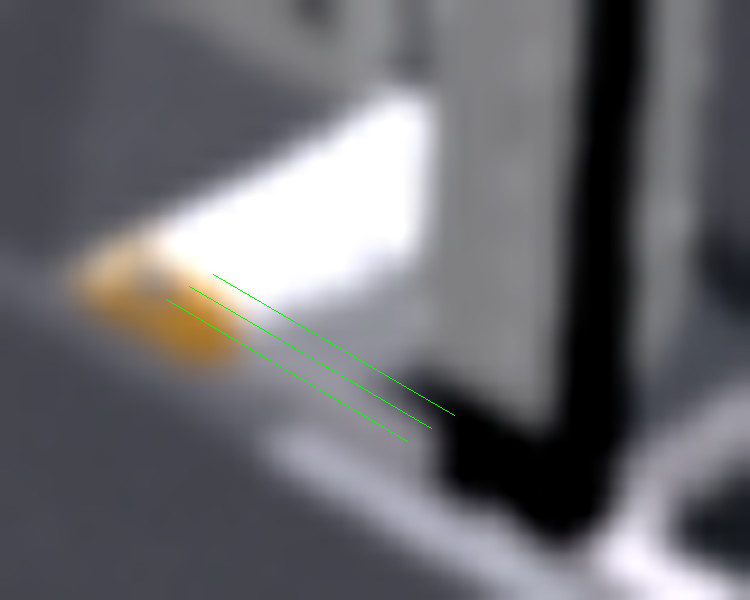

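View pics/t4z.png

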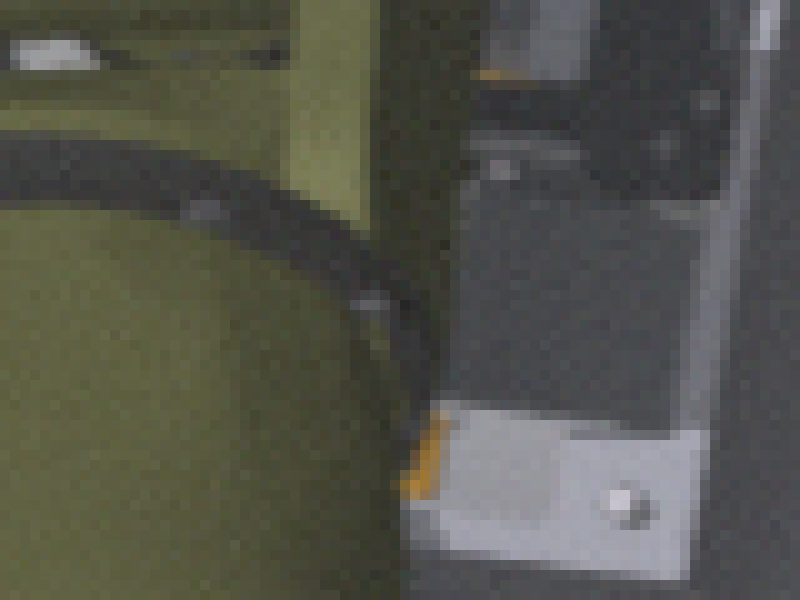

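```bash
python3 - <<'E'
from meas import *
def prof(img,x0,x1,ys,z=90):
    xs=np.arange(x0,x1,1.)
    out=[]
    for y in ys:
        w=np.c_[np.stack([xs,np.full_like(xs,y)],1)@U+C,np.full(len(xs),z)]
        q=proj("scene",w).astype(np.float32)
        out.append(cv2.remap(img.astype(np.float32),q[None,:,0],q[None,:,1],1)[0].mean(0))
    return np.array(out)
a=np.load("scene1.npz")['p'];b=np.load("scene3.npz")['p'];c=np.load("scene4.npy")
ys=np.arange(-34,36,2.)
P1=prof(a,-70,-45,ys).mean(1);P3=prof(b,-72,-58,ys).mean(1);P4=prof(c,-72,-58,ys).mean(1)
I1=prof(a,-84,-79,ys);I4=prof(c,-84,-79,ys)
for i,y in enumerate(ys): print(y,P1[i].round(),P3[i].round(),P4[i].round(),(I1[i,0]-I1[i,2]).round(),(I4[i,0]-I4[i,2]).round())
E
```

```text
-34.0 138.0 103.0 103.0 -1.0 2.0
-32.0 141.0 108.0 106.0 8.0 10.0
-30.0 137.0 111.0 109.0 21.0 23.0
-28.0 129.0 113.0 112.0 39.0 37.0
-26.0 120.0 114.0 116.0 56.0 49.0
-24.0 113.0 116.0 120.0 70.0 56.0
-22.0 108.0 119.0 124.0 76.0 56.0
-20.0 105.0 123.0 128.0 72.0 48.0
-18.0 103.0 127.0 130.0 57.0 34.0
-16.0 102.0 130.0 129.0 33.0 17.0
-14.0 102.0 130.0 127.0 13.0 4.0
-12.0 103.0 129.0 125.0 -0.0 -3.0
-10.0 105.0 127.0 124.0 -6.0 -6.0
-8.0 106.0 125.0 123.0 -7.0 -7.0
-6.0 107.0 124.0 123.0 -7.0 -7.0
-4.0 107.0 123.0 123.0 -8.0 -7.0
-2.0 108.0 123.0 123.0 -8.0 -8.0
0.0 108.0 123.0 124.0 -8.0 -8.0
2.0 107.0 122.0 124.0 -7.0 -8.0
4.0 107.0 121.0 124.0 -8.0 -8.0
6.0 108.0 121.0 123.0 -8.0 -8.0
8.0 111.0 120.0 121.0 -8.0 -8.0
10.0 117.0 119.0 119.0 -7.0 -7.0
12.0 128.0 118.0 118.0 -7.0 -7.0
14.0 144.0 117.0 117.0 -7.0 -7.0
16.0 161.0 116.0 117.0 -7.0 -7.0
18.0 174.0 116.0 117.0 -8.0 -7.0
20.0 179.0 116.0 117.0 -8.0 -6.0
22.0 174.0 116.0 118.0 -8.0 -5.0
24.0 160.0 117.0 117.0 -8.0 -4.0
26.0 141.0 117.0 115.0 -8.0 -3.0
28.0 122.0 116.0 111.0 -8.0 -2.0
30.0 107.0 113.0 104.0 -8.0 -2.0
32.0 96.0 108.0 95.0 -8.0 -2.0
34.0 88.0 100.0 84.0 -8.0 -2.0
```

Pointer and index agree as well as the views can show: travel is 38.2 mm, and the scene view gives a 37.9 mm pointer shift, so nothing has slipped. One last overall look before I hand in.

```bash
python3 - <<'E'
from meas import *
p,d=vision.camera("scene");cv2.imwrite("pics/final.png",p[:,:,::-1])
P=cloud("scene",d);m=(P[...,2]<25)&(P[...,2]>-15)&(p.min(-1)>150)&(P[...,0]>300)&(P[...,0]<590)&(P[...,1]>-300)&(P[...,1]<-40)
q=P[m];A=np.c_[q[:,:2]-q[:,:2].mean(0),np.ones(len(q))];print("cover plane",np.linalg.lstsq(A,q[:,2],rcond=None)[0],len(q))
a=np.load("scene0.npz")['p'].astype(int);r=np.abs(a-p)[290:400,140:400].max(-1);print("bystander change",(r>40).sum())
s=manip.read_state();print(s['clock'],(s['eef_pos'][:2]-C)@U.T,s['wrist_force'],s['finger_gap'])
E
```

```text
cover plane [-4.43206484e-04  8.44163313e-04  4.41807193e+00] 4011
bystander change 63
16.55 [-19.09304967 -17.49684737] [ 4.49835487 11.58421684 -0.81114081] 13.976769457680387
```

View pics/final.png

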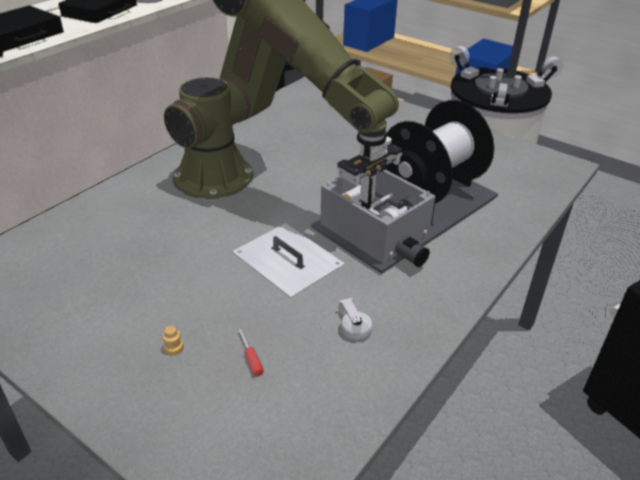

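The final view shows the cover flat with its handle up at (288,262). The wheel, screwdriver and coupling are where they were. The gripper holds the slide's grip in the box. The 63 changed pixels are probably the cover's near corner, which falls inside that crop.

```bash
python3 -c "
from cell import workorder;print(workorder.sign_off())"
```

```text
the job is handed in; nothing more can be done
None
```

I lifted the cover off its pins and laid it flat on the bench, handle up, on the clutch-box side of the unit. I then pulled the clutch slide 38.2 mm and handed in at 16.6 s, still holding it with a 45 N grip set.

**Last checks**
- **Cover:** a plane fitted to its top face is level to under 0.1°, about 4.4 mm above the bench.
- **Bystanders:** the wheel, screwdriver and coupling look unmoved. A picture comparison flagged 63 changed pixels, which I put down to the cover's corner inside that crop but did not check.
- **Slide:** the scene view showed the pointer moving about 38 mm, matching the arm, so the grip did not slip. The wrist carried about 12 N.

**Where the views disagree:** the top camera put the needed travel at 38.2 ± 0.5 mm, and I set the slide by that. The coarser scene camera read about 39.3 mm, roughly ± 1 mm. The forearm hid the pointer from the top camera at the end, so the two tips lining up could only be checked coarsely, in the scene view.

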